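# Lay a coffee tray for two

## Task

Lay the tray for the two guests: set the orange cup on the orange saucer and the green cup on the green saucer, each in the middle, and stand the sugar pot on the tray midway between the two saucers, in line with them. The orange guest takes milk and the green one cocoa, so stand the milk jug on the tray straight behind the orange saucer and the cocoa shaker straight behind the green saucer, behind meaning towards the tray's long edge farther from the robot. Set everything down upright and gently, and leave the saucers, the little vase and the yellow cup where they are.

Things in the scene. Friction and masses are not known exactly. Their poses are not given: they have to be found in the camera images.
- tray: wooden serving tray, fixed, 280 mm (its x) by 370 mm (its y), rim 24 mm high and 8 mm thick, floor 8 mm above the counter, steel bar handles up to 44 mm high at its two short ends. Origin: centre of its underside, at counter height. Its +x points to its back, the long edge away from the robot (turned up to 0.2 rad from straight ahead). It stands on the left or the right half of the counter, the black mat on the other half.
- saucer_orange: round orange saucer, 116 mm across, 14 mm high at the rim, with a thin white ring 54 mm across in its flat well (70 mm across), whose floor is 6 mm above the tray floor; 0.2 kg, loose. Origin: centre of its underside; its x and y axes lie along those of the tray. It already lies on the front half of the tray, about 100 mm to one side of the tray's middle; which saucer is left and which right changes.
- saucer_green: round green saucer, 116 mm across, 14 mm high at the rim, with a thin white ring 54 mm across in its flat well (70 mm across), whose floor is 6 mm above the tray floor; 0.2 kg, loose. Origin: centre of its underside; its x and y axes lie along those of the tray. It already lies on the front half of the tray, about 100 mm to one side of the tray's middle; which saucer is left and which right changes.
- cup_orange: espresso cup, orange outside and white inside, 62 mm across at the rim and nearly straight-sided from 30 mm up (it narrows to a 42 mm foot), 58 mm high, wall 4 mm, 0.16 kg. Origin: centre of its foot, z up; its loop handle points along its own +y and reaches 55 mm from the axis, so pinch the cup across its own x. At the start it stands on the black mat (6 mm thick), handle roughly towards the robot.
- cup_green: espresso cup, green outside and white inside, 62 mm across at the rim and nearly straight-sided from 30 mm up (it narrows to a 42 mm foot), 58 mm high, wall 4 mm, 0.16 kg. Origin: centre of its foot, z up; its loop handle points along its own +y and reaches 55 mm from the axis, so pinch the cup across its own x. At the start it stands on the black mat (6 mm thick), handle roughly towards the robot.
- cup_yellow: espresso cup, yellow outside and white inside, 62 mm across at the rim and nearly straight-sided from 30 mm up (it narrows to a 42 mm foot), 58 mm high, wall 4 mm, 0.16 kg. Origin: centre of its foot, z up; its loop handle points along its own +y and reaches 55 mm from the axis, so pinch the cup across its own x. At the start it stands on the black mat (6 mm thick), handle roughly towards the robot. It belongs to another order and stays where it is.
- milk_jug: small stainless steel milk jug, round, 62 mm across at heights 6 to 50 mm and 60 mm near the top, 78 mm high, open, 0.22 kg, with a loop handle along its own +y reaching 56 mm from the axis and a small spout at -y: pinch it across its own x. Origin: centre of its underside, z up. Starts on the black mat, handle roughly towards the robot.
- sugar_pot: sugar pot: white round ceramic pot 58 mm across and straight-sided from 8 to 52 mm up, pale wooden lid (fixed on) to 60 mm with a small knob, 76 mm high in all, 0.28 kg. Origin: centre of its underside, z up. Starts on the black mat.
- cocoa_shaker: cocoa shaker: dark brown cylinder 54 mm across with a domed steel lid with holes (fixed on, 55 mm across, from 58 mm up), 80 mm high, 0.24 kg. Origin: centre of its underside, z up. Starts on the black mat.
- vase: little dark blue vase with a green plant, 40 mm across, about 80 mm high, 0.2 kg. Origin: centre of its underside. It stands at the back of the tray, near the middle of the back edge, and stays there.

How it is judged:
At the end, for the whole second after the job is handed in: Each cup in its own saucer within 13 mm of centre; sugar pot 19 mm in line, under 117 mm from both saucers; jug behind orange, shaker behind green saucer, within 15 mm sideways, 80 to 170 mm back; all upright (5 degrees), released, at rest; jug, shaker, pot, saucers, vase on the tray floor (horizontal distance between cup_orange and saucer_orange below 0.013 m and z of cup_orange in the frame of saucer_orange between 0.002 and 0.01 m and horizontal distance between cup_green and saucer_green below 0.013 m and z of cup_green in the frame of saucer_green between 0.002 and 0.01 m and x of milk_jug in the frame of saucer_orange between 0.08 and 0.17 m and y of milk_jug in the frame of saucer_orange between -0.015 and 0.015 m and x of cocoa_shaker in the frame of saucer_green between 0.08 and 0.17 m and y of cocoa_shaker in the frame of saucer_green between -0.015 and 0.015 m and x of sugar_pot in the frame of saucer_orange between -0.019 and 0.019 m and horizontal distance between sugar_pot and saucer_orange below 0.117 m and x of sugar_pot in the frame of saucer_green between -0.019 and 0.019 m and horizontal distance between sugar_pot and saucer_green below 0.117 m and z of milk_jug in the frame of tray between 0.004 and 0.012 m and z of cocoa_shaker in the frame of tray between 0.004 and 0.012 m and z of sugar_pot in the frame of tray between 0.004 and 0.012 m and z of vase in the frame of tray between 0.004 and 0.012 m and z of saucer_orange in the frame of tray between 0.004 and 0.012 m and z of saucer_green in the frame of tray between 0.004 and 0.012 m and angle between each of milk_jug, cocoa_shaker, sugar_pot, cup_orange, cup_green's own z axis and vertical below 0.08 rad and linear speed of each of milk_jug, cocoa_shaker, sugar_pot, cup_orange, cup_green below 0.02 m/s and angular speed of each of milk_jug, cocoa_shaker, sugar_pot, cup_orange, cup_green below 0.2 rad/s); the robot touches nothing.
It fails at once if the orange saucer is moved by more than 20 mm or tipped (distance of saucer_orange from where it was at the start of the episode above 0.02 m or angle between saucer_orange's own z axis and vertical above 0.35 rad).
It fails at once if the green saucer is moved by more than 20 mm or tipped (distance of saucer_green from where it was at the start of the episode above 0.02 m or angle between saucer_green's own z axis and vertical above 0.35 rad).
It fails at once if the vase is moved by more than 20 mm or tipped (distance of vase from where it was at the start of the episode above 0.02 m or angle between vase's own z axis and vertical above 0.35 rad).
It fails at once if the yellow cup is moved by more than 20 mm or tipped (distance of cup_yellow from where it was at the start of the episode above 0.02 m or angle between cup_yellow's own z axis and vertical above 0.35 rad).
It fails at once if a cup, the jug, the pot or the shaker is dropped (from more than about 13 mm) or knocked away: faster than 0.5 m/s while not held ((linear speed of cup_orange above 0.5 m/s and contact force between the fingers and cup_orange below 0.5 N) or (linear speed of cup_green above 0.5 m/s and contact force between the fingers and cup_green below 0.5 N) or (linear speed of milk_jug above 0.5 m/s and contact force between the fingers and milk_jug below 0.5 N) or (linear speed of sugar_pot above 0.5 m/s and contact force between the fingers and sugar_pot below 0.5 N) or (linear speed of cocoa_shaker above 0.5 m/s and contact force between the fingers and cocoa_shaker below 0.5 N)).
It also fails if it takes over 128 s, if anything falls off the work surface, if the arm or the gripper's body presses on something with over 40 N, if the wrist force passes 120 N, or if a joint passes its speed limit or range.

## Robot

A 6-joint arm with a two-finger parallel gripper is mounted at the origin on the work surface. World frame = base frame: x ahead of the robot, y to its left, z up, the work surface at z = 0. Lengths are in m, angles in rad, forces in N, time in s.
With the tool pointing down it reaches from about 0.25 to 0.775 m from the base axis. Payload 4 kg.
Tool frame: the origin (TCP) lies on the centre line of the jaws, within the pads' length; the fingertips stand 17 mm ahead of it and the grasp point (between the pads) lies 2 mm behind it; z points along the fingers, y is the line along which they close (so a half turn about z gives the same grasp; the last joint's range is limited). The gripper opens to 94 mm and grips with 3 to 60 N. Pads are 16 mm wide; open, the fingers measure 119 mm over their backs; the gripper's body (75 mm by 177 mm) begins 78 mm behind the grasp point.
Start: joints at [1.167, 0.087, 1.371, -0, 1.684, -0.103], TCP at [0.163, 0.525, 0.223] pointing down, gripper open.
Joint ranges: [-3.1, 3.1], [-0.76, 2.03], [0.27, 2.55], [-1.08, 4.22], [0.17, 2.65], [-2.57, 2.57]. Speed limits (rad/s): [2.79, 2.79, 3.14, 3.14, 3.14, 3.14].

## Interface

Orientations are given as [roll, pitch, yaw] about the fixed x, y, z axes, in that order (R = Rz(yaw) Ry(pitch) Rx(roll)).
In Python, from bench import robot gives the robot as it stands.
- The arm moves only by the tool servo_tool, never from a script. Its argument "plan" is a list of rows, each a list of 7 numbers: the shift along the tool's x, y, z normalised to -1 to 1, where 1 is 0.1 m, then the turn, a rotation vector about the tool's x, y, z normalised to -1 to 1, where 1 is pi/2 rad, then the finger opening in mm, from 0 to 94. In form: [[x, y, z, ax, ay, az, gripper], ...]. A call has 1 to 12 rows; each row is the pose to reach, as a shift and turn from the pose commanded when the call began, along the tool's axes at that moment; what a row does not reach only later rows make up. A row lasts 1/12 s, in which the tool goes at most 41.7 mm and 7.16 degrees, less where a joint would pass 70% of its speed; a pose out of reach is approached as far as the arm can. A call with a number of a shift or a turn outside -1 to 1 is refused whole. A call with a gripper value outside its range is refused whole. The fingers move at their own pace and stop on an object; the grip force is fixed at half the most. Time passes only in rows, so rows that repeat a pose let the fingers close. It gives the time, the measured TCP pose, the force, the opening and the grip force at its end, in the units of the state.
- robot.get_obs(): the state, without advancing time (a new reading comes with each control period).
- robot.snapshot(name): name is "scene" or "side" or "wrist"; returns the picture (384x512x3 uint8, red, green, blue); there is no depth.
- robot.camera_params(name): a dict with "camera_matrix" (3x3 intrinsics, pixels), "rvec" (rotation vector, rad) and "tvec" (3), from world to camera coordinates, as OpenCV has them; the wrist camera has in their place "tool_from_camera" (4x4, takes a point from camera to tool coordinates, whose origin is the TCP and whose axes are the flange's). Camera axes: x right, y down, z forward; pixel columns grow to the right and rows downward; lengths in m; the calibration is good to about 2 mm. A picture is of the moment at which its call begins: read the wrist's pose just before it. camera_params takes no time and is no camera call.
- robot.close_job(): hands the job in; it is judged then, once.
Trained networks look in the newest picture that a camera, given by its name, has taken for a name from the list of things; names that differ only in an ending like _2 or _b are one class to them, and where a whole thing is asked for, a point or a joint stands for the part that bears it (a point fixed in the world has none). Each returns a list of dicts, best first, with "conf" (0 to 1); they miss things now and then, are a little off and sometimes report something else, mostly with a low value. They report only what shows in the picture. A call takes as long as a camera call.
- robot.find_in(thing, camera): "extent" ([centre column, centre row, width, height] in pixels, round what is visible of it).
The state is a dict: "time": time; "joint_positions": joint angles; "qvel": joint speeds; "joint_torque": joint torques, N m; "tool_pos": TCP position; "ee_rot": TCP orientation; "wrist_force": force on the tool from outside, world axes, zero at the start; "wrist_torque": the same for the moment, N m; "width": finger opening in m; "finger_force": force on a finger pad.
Only numpy, scipy, OpenCV 4.12 (cv2) and the standard library are available. Lean on these libraries where they do the work, as an engineer would, in place of code of your own. Each camera call takes 0.05 s, during which the arm holds its last target. There are 200 camera calls.

## Working session

There is one attempt and no reset: what is moved stays moved. The work goes in short steps, Python scripts to look and compute and a tool call to move; the robot and the scene stay as the last step left them, time stands still between calls to the robot, and variables do not carry over. Pictures are saved under pics/ and viewed, at most 14 in all, crops included, and the job is handed in when it is done.

Besides the shell and the picture viewer there is one more tool, called after ">>>" as name(argument=value, ...) on one line, values as JSON. servo_tool: Moves the arm, as the interface text tells. Scaled input: -1 to 1 covers 0.1 m each way for a shift and pi/2 rad each way for a turn. Its arguments: {"type":"object","properties":{"plan":{"type":"array","items":{"type":"array","items":{"type":"number"}}}},"required":["plan"]}

```bash
mkdir -p pics; cat > h.py <<'E'
import numpy as np, cv2
from bench import robot
from scipy.spatial.transform import Rotation as R
def cam(n):
    p=robot.camera_params(n);K=np.array(p["camera_matrix"])
    if "rvec" in p:
        M=R.from_rotvec(np.ravel(p["rvec"])).as_matrix();return K,M,np.ravel(p["tvec"])
    o=robot.get_obs();T=np.eye(4);T[:3,:3]=R.from_euler('xyz',o["ee_rot"]).as_matrix();T[:3,3]=o["tool_pos"]
    W=np.linalg.inv(T@np.array(p["tool_from_camera"]));return K,W[:3,:3],W[:3,3]
def ray(c,u,z):
    K,M,t=c;d=M.T@np.linalg.inv(K)@np.array([u[0],u[1],1.]);o=-M.T@t
    return o+d*(z-o[2])/d[2]
def proj(c,P):
    K,M,t=c;q=K@(M@np.array(P,float)+t);return q[:2]/q[2]
E
python3 - <<'E'
from h import *
for n in ["scene","side","wrist"]:
    c=cam(n); im=robot.snapshot(n); cv2.imwrite(f"pics/{n}0.png",im[:,:,::-1]); np.save(n+"0.npy",im)
    print(n,"campos",-c[1].T@c[2],"f",c[0][0,0],"dir",c[1][2])
    for t in ["tray","saucer_orange","saucer_green","cup_orange","cup_green","cup_yellow","milk_jug","sugar_pot","cocoa_shaker","vase"]:
        print(t,[(np.round(d["extent"]).astype(int).tolist(),round(d["conf"],2)) for d in robot.find_in(t,n)[:2]])
o=robot.get_obs();print(o)
E
```

```text
scene campos [0.97477763 0.59543275 0.72407883] f 444.5183490039276 dir [-0.44035144 -0.58420518 -0.6817587 ]
tray [([209, 161, 160, 119], 0.86)]
saucer_orange [([208, 126, 42, 26], 0.96)]
saucer_green [([244, 164, 45, 27], 0.71)]
cup_orange [([341, 236, 42, 42], 0.61)]
cup_green [([298, 271, 33, 40], 0.66)]
cup_yellow [([260, 228, 39, 34], 0.65)]
milk_jug [([299, 201, 34, 41], 0.8), ([388, 276, 40, 46], 0.54)]
sugar_pot [([340, 314, 34, 47], 0.67)]
cocoa_shaker [([388, 277, 39, 46], 0.65)]
vase []
side campos [0.35531543 0.88994112 0.88294485] f 447.5973500739524 dir [ 0.13813141 -0.71538739 -0.68493839]
tray [([272, 156, 116, 90], 0.96)]
saucer_orange [([300, 131, 34, 20], 0.92), ([248, 137, 14, 21], 0.4)]
saucer_green [([286, 171, 41, 24], 0.76)]
cup_orange [([271, 251, 29, 32], 0.75)]
cup_green [([221, 246, 37, 30], 0.93)]
cup_yellow [([235, 207, 26, 28], 0.66)]
milk_jug [([277, 214, 32, 38], 0.57)]
sugar_pot [([202, 289, 25, 35], 0.79)]
cocoa_shaker [([259, 294, 28, 44], 0.8), ([201, 290, 25, 37], 0.65)]
vase [([249, 137, 15, 16], 0.75)]
wrist campos [0.09200303 0.5466663  0.385
[... 215 characters left out ...]
joint_positions': array([ 1.16690641e+00,  8.72064218e-02,  1.37071488e+00,  3.03069293e-05,
        1.68360512e+00, -1.03098716e-01]), 'qvel': array([ 7.38065106e-04, -2.45247763e-04,  3.07531212e-03, -5.58953583e-04,
       -1.86859740e-05,  7.11532929e-04]), 'joint_torque': array([ 7.20159696e-04, -3.40028429e+01, -3.02592874e+01,  7.18101882e-02,
        2.34857731e-02,  2.38315505e-05]), 'tool_pos': array([0.16295026, 0.52531839, 0.22249481]), 'ee_rot': array([ 3.14152368e+00, -2.31379245e-05,  2.84080487e+00]), 'wrist_force': array([-0.02842937, -0.47342009, -0.78693082]), 'wrist_torque': array([ 0.0579063 , -0.01224196,  0.05858405]), 'finger_force': 0.0, 'width': 0.09375249079906557}
```

View pics/scene0.png

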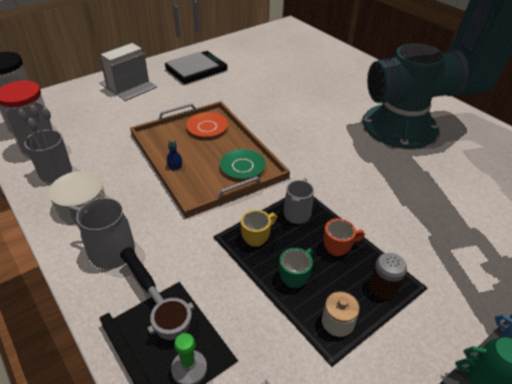

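View pics/side0.png

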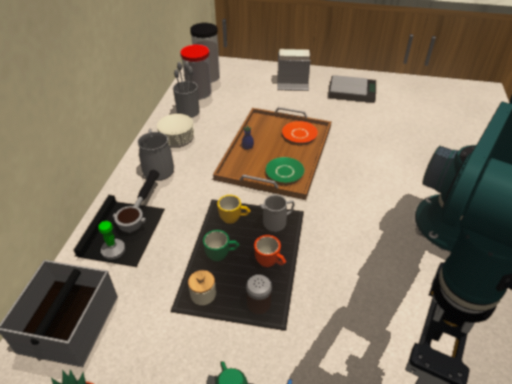

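View pics/wrist0.png

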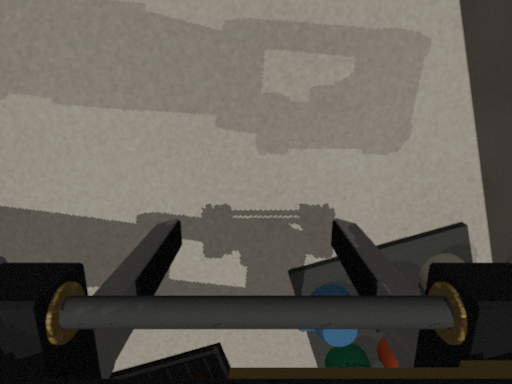

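```bash
cat > m.py <<'E'
from h import *
from scipy.optimize import least_squares
E={"cup_orange":([341,236,42,42],[271,251,29,32]),"cup_green":([298,271,33,40],[221,246,37,30]),"cup_yellow":([260,228,39,34],[235,207,26,28]),
"milk_jug":([299,201,34,41],[277,214,32,38]),"sugar_pot":([340,314,34,47],[202,289,25,35]),"cocoa_shaker":([388,277,39,46],[259,294,28,44]),
"saucer_orange":([208,126,42,26],[300,131,34,20]),"saucer_green":([244,164,45,27],[286,171,41,24]),"vase":(None,[249,137,15,16])}
C=[cam("scene"),cam("side")]
for k,v in E.items():
    z=.006+.03 if "cup" in k else .045 if k in("milk_jug","sugar_pot","cocoa_shaker") else .016 if "sau" in k else .045
    print(k,[np.round(ray(c,e[:2],z)[:2],3) for c,e in zip(C,v) if e])
cs=[[(131,132),(221,104),(287,172),(186,215)],[(250,108),(331,123),(309,195),(214,180)]]
loc=np.array([[.14,-.185],[-.14,-.185],[-.14,.185],[.14,.185]])
def f(p):
    r=[]
    for i,c in enumerate(C):
        for u,l in zip(cs[i],loc if i==0 else loc):
            a=p[2];P=[p[0]+np.cos(a)*l[0]-np.sin(a)*l[1],p[1]+np.sin(a)*l[0]+np.cos(a)*l[1],.024]
            r+=list(proj(c,P)-u)
    return np.array(r)
s=least_squares(f,[.5,-.25,0]);print(s.x,s.fun.round(1))
E
python3 m.py
python3 - <<'E'
import cv2
for n,b in(("scene",(205,345,170,430)),("side",(185,325,175,310))):
    im=cv2.imread(f"pics/{n}0.png")[b[0]:b[1],b[2]:b[3]]; cv2.imwrite(f"pics/{n}c.png",cv2.resize(im,None,fx=3,fy=3,interpolation=2))
E
```

```text
cup_orange [array([0.46 , 0.223]), array([0.46 , 0.216])]
cup_green [array([0.589, 0.238]), array([0.581, 0.224])]
cup_yellow [array([0.581, 0.108]), array([0.579, 0.088])]
milk_jug [array([0.469, 0.101]), array([0.464, 0.101])]
sugar_pot [array([0.595, 0.355]), array([0.589, 0.357])]
cocoa_shaker [array([0.467, 0.352]), array([0.463, 0.346])]
saucer_orange [array([ 0.456, -0.293]), array([ 0.456, -0.311])]
saucer_green [array([ 0.472, -0.101]), array([ 0.471, -0.104])]
vase [array([ 0.605, -0.208])]
[ 0.52099529 -0.19840605 -0.09266902] [-2.  -3.2 -0.6 -2.8  5.5 -0.3  1.5 -1.4 -0.5  0.7 -1.2 -1.1 -2.5  1.3
 -2.9 -3. ]
```

```bash
cat > go.py <<'E'
from h import *
import sys
def go(wps):
    o=robot.get_obs();p=np.array(o["tool_pos"]);r=R.from_euler('xyz',o["ee_rot"])
    print("t",round(o["time"],2),"at",p.round(4),"rot",np.round(o["ee_rot"],3),"w",round(o["width"],4),"ff",round(o["finger_force"],1))
    for x,y,z,yaw in wps:
        q=np.array([x,y,z]);r2=R.from_euler('xyz',[np.pi,0,yaw]);d=r.inv().apply(q-p)/.1;a=(r.inv()*r2).as_rotvec()/(np.pi/2)
        n=int(np.ceil(max(abs(d).max(),1e-9)));print("calls",n,"total",d.round(3),"per",(d/n).round(3),"turn",a.round(3));p,r=q,r2
if __name__=="__main__": go(eval(sys.argv[1]))
E
python3 - <<'E'
from h import *
c=cam("wrist")
for u in [(256,20),(256,130),(256,250),(20,130),(490,130)]: print(u,ray(c,u,0.05).round(3))
E
python3 go.py "[(.40,.30,.32,3.14159)]"
```

```text
(256, 20) [0.01  0.572 0.05 ]
(256, 130) [0.112 0.54  0.05 ]
(256, 250) [0.246 0.499 0.05 ]
(20, 130) [0.037 0.298 0.05 ]
(490, 130) [0.186 0.78  0.05 ]
t 1.65 at [0.163  0.5253 0.2225] rot [ 3.142 -0.     2.841] w 0.0938 ff 0.0
calls 3 total [-2.932 -1.45  -0.975] per [-0.977 -0.483 -0.325] turn [ 0.    -0.    -0.191]
```

View pics/scenec.png

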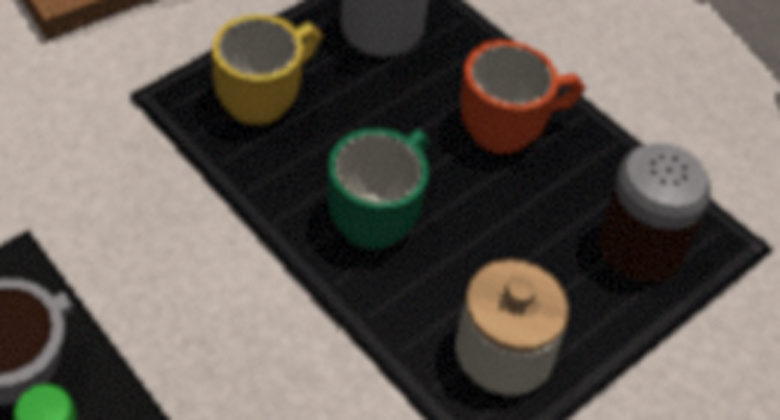

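View pics/sidec.png

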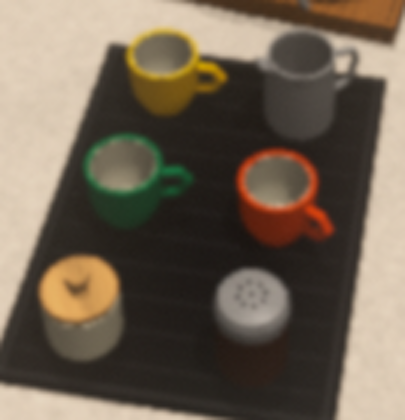

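```bash
python3 - <<'E'
from h import *
C=[cam("scene"),cam("side")]
D={"or":(.064,(340,229.3),(268.7,246.3)),"gr":(.064,(296,261),(216.7,241.7)),"ye":(.064,(255.7,221.7),(229.3,204)),"sug":(.066,(342.3,306.7),(202,281.7)),"jug":(.084,None,(275,205.7)),"shk":(.086,(393,261.7),(258.3,282.3))}
for k,(z,*u) in D.items(): print(k,[ray(c,v,z)[:2].round(3) for c,v in zip(C,u) if v])
H={"or":((578/3+170,90/3+205),(326/3+175,230/3+185)),"gr":((420/3+170,140/3+205),(188/3+175,178/3+185)),"ye":((315/3+170,38/3+205),(224/3+175,77/3+185)),"jug":(None,(353/3+175,65/3+185))}
for k,u in H.items():
    print("handle",k,[ray(c,v,.045 if k!="jug" else .06)[:2].round(3) for c,v in zip(C,u) if v])
E
python3 go.py "[(.57,.22,.34,3.14159)]"
```

```text
or [array([0.469, 0.224]), array([0.464, 0.225])]
gr [array([0.593, 0.233]), array([0.587, 0.235])]
ye [array([0.594, 0.109]), array([0.588, 0.107])]
sug [array([0.594, 0.355]), array([0.589, 0.353])]
jug [array([0.469, 0.11 ])]
shk [array([0.464, 0.349]), array([0.465, 0.344])]
handle or [array([0.428, 0.252]), array([0.424, 0.248])]
handle gr [array([0.545, 0.221]), array([0.541, 0.218])]
handle ye [array([0.543, 0.109]), array([0.536, 0.103])]
handle jug [array([0.427, 0.081])]
t 1.65 at [0.163  0.5253 0.2225] rot [ 3.142 -0.     2.841] w 0.0938 ff 0.0
calls 5 total [-4.792 -1.71  -1.175] per [-0.958 -0.342 -0.235] turn [ 0.    -0.    -0.191]
```

```bash
cat > sau.py <<'E'
from h import *
def blob(im,hue,box):
    h=cv2.cvtColor(im,cv2.COLOR_RGB2HSV);m=cv2.inRange(h,(hue[0],110,50),(hue[1],255,255))
    x,y,w,hh=box;mm=np.zeros_like(m);mm[y:y+hh,x:x+w]=m[y:y+hh,x:x+w]
    cs,_=cv2.findContours(mm,cv2.RETR_EXTERNAL,cv2.CHAIN_APPROX_NONE);c=cv2.convexHull(max(cs,key=cv2.contourArea));return cv2.fitEllipse(c)
def locate(n,im,hue,box,z=.020):
    e=blob(im,hue,box);return ray(cam(n),e[0],z)[:2].round(4),np.round(e[0],1),np.round(e[1],1)
if __name__=="__main__":
    for n,bo,bg in(("scene",(180,105,60,45),(212,143,60,45)),("side",(275,115,50,35),(258,152,55,40))):
        im=np.load(n+"0.npy");print(n,"or",locate(n,im,(0,11),bo),"gr",locate(n,im,(60,95),bg))
E
python3 sau.py; python3 go.py "[(.4645,.3465,.2,3.14159)]"
```

```text
scene or (array([ 0.4581, -0.2974]), array([206.6, 124.3]), array([27.5, 43. ])) gr (array([ 0.4773, -0.1016]), array([242.2, 163.5]), array([28.4, 44.4]))
side or (array([ 0.457 , -0.3028]), array([299.5, 131.4]), array([24.6, 36.8])) gr (array([ 0.4765, -0.1051]), array([284.3, 169.6]), array([24.1, 36.8]))
t 1.65 at [0.163  0.5253 0.2225] rot [ 3.142 -0.     2.841] w 0.0938 ff 0.0
calls 4 total [-3.41  -0.815  0.225] per [-0.852 -0.204  0.056] turn [ 0.    -0.    -0.191]
```

>>> servo_tool(plan=[[-0.28, -0.07, 0.02, 0, 0, 0, 94], [-0.57, -0.14, 0.04, 0, 0, 0, 94], [-0.852, -0.204, 0.056, 0, 0, 0, 94]])

```text
time: 1.9
tool_pos: [0.2387, 0.4802, 0.2168]
ee_rot: [3.141, 0.0, 2.842]
wrist_force: [-0.9, 0.3, 0.1]
width: 0.0938
finger_force: 0.0
```

>>> servo_tool(plan=[[-0.28, -0.07, 0.02, 0, 0, 0, 94], [-0.57, -0.14, 0.04, 0, 0, 0, 94], [-0.852, -0.204, 0.056, 0, 0, 0, 94]])

```text
time: 2.15
tool_pos: [0.3147, 0.4349, 0.2112]
ee_rot: [3.141, 0.0, 2.841]
wrist_force: [0.5, -0.3, 0.5]
width: 0.0945
finger_force: 0.0
```

>>> servo_tool(plan=[[-0.28, -0.07, 0.02, 0, 0, 0, 94], [-0.57, -0.14, 0.04, 0, 0, 0, 94], [-0.852, -0.204, 0.056, 0, 0, 0, 94]])

```text
time: 2.4
tool_pos: [0.3901, 0.3902, 0.2057]
ee_rot: [3.141, 0.0, 2.841]
wrist_force: [0.4, 0.8, 0.4]
width: 0.0935
finger_force: 0.0
```

>>> servo_tool(plan=[[-0.28, -0.07, 0.02, 0, 0, -0.06, 94], [-0.57, -0.14, 0.04, 0, 0, -0.12, 94], [-0.852, -0.204, 0.056, 0, 0, -0.191, 94], [-0.852, -0.204, 0.056, 0, 0, -0.191, 94], [-0.852, -0.204, 0.056, 0, 0, -0.191, 94], [-0.852, -0.204, 0.056, 0, 0, -0.191, 94]])

```text
time: 2.9
tool_pos: [0.4639, 0.3467, 0.2]
ee_rot: [3.141, -0.001, 3.14]
wrist_force: [0.1, 0.1, -0.0]
width: 0.0941
finger_force: 0.0
```

```bash
python3 go.py "[(.4645,.3465,.115,3.14159),(.4645,.3465,.044,3.14159)]"; python3 - <<'E'
from h import *
im=robot.snapshot("wrist");cv2.imwrite("pics/w1.png",im[:,:,::-1]);c=cam("wrist")
for k,P in {"shk":(.4645,.3465,.086),"or":(.466,.2245,.064),"sug":(.5915,.354,.066),"gr":(.59,.234,.064),"jug":(.469,.11,.084)}.items(): print(k,proj(c,P).round(0))
E
```

```text
t 2.9 at [0.4639 0.3467 0.2   ] rot [ 3.141e+00 -1.000e-03  3.140e+00] w 0.0941 ff 0.0
calls 1 total [-0.007 -0.002  0.85 ] per [-0.007 -0.002  0.85 ] turn [ 0.    -0.001 -0.001]
calls 1 total [ 0.   -0.    0.71] per [ 0.   -0.    0.71] turn [0. 0. 0.]
shk [256. 193.]
or [135. 189.]
sug [263. 299.]
gr [155. 297.]
jug [  6. 197.]
```

View pics/w1.png

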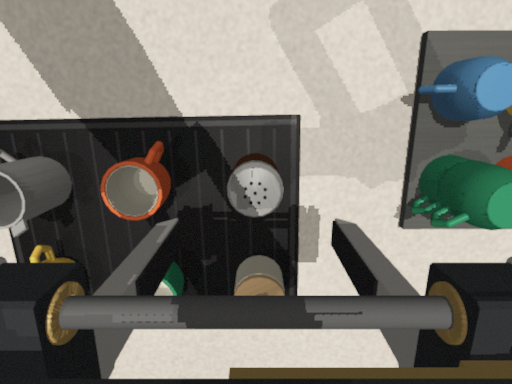

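>>> servo_tool(plan=[[0, 0, 0.3, 0, 0, 0, 94], [0, 0, 0.6, 0, 0, 0, 94], [0, 0, 0.85, 0, 0, 0, 94]])

```text
time: 3.2
tool_pos: [0.463, 0.3474, 0.1143]
ee_rot: [3.141, 0.0, -3.141]
wrist_force: [0.2, 0.3, 0.2]
width: 0.0941
finger_force: 0.0
```

>>> servo_tool(plan=[[0, 0, 0.2, 0, 0, 0, 94], [0, 0, 0.4, 0, 0, 0, 94], [0, 0, 0.58, 0, 0, 0, 94], [0, 0, 0.71, 0, 0, 0, 94], [0, 0, 0.71, 0, 0, 0, 94], [0, 0, 0.71, 0, 0, 0, 20], [0, 0, 0.71, 0, 0, 0, 20], [0, 0, 0.71, 0, 0, 0, 20], [0, 0, 0.71, 0, 0, 0, 20], [0, 0, 0.71, 0, 0, 0, 20], [0, 0, 0.71, 0, 0, 0, 20], [0, 0, 0.71, 0, 0, 0, 20]])

```text
time: 4.2
tool_pos: [0.4647, 0.3463, 0.0447]
ee_rot: [-3.142, 0.001, 3.141]
wrist_force: [-0.1, -1.2, 1.5]
width: 0.0541
finger_force: 30.0
```

```bash
python3 go.py "[(.4645,.3465,.19,3.14159),(.596,-.114,.19,3.14159),(.596,-.114,.048,3.14159)]"
```

```text
t 4.2 at [0.4647 0.3463 0.0447] rot [-3.142e+00  1.000e-03  3.141e+00] w 0.0541 ff 30.0
calls 2 total [ 0.     0.002 -1.453] per [ 0.     0.001 -0.726] turn [-0.     0.001 -0.001]
calls 5 total [-1.315 -4.605 -0.   ] per [-0.263 -0.921 -0.   ] turn [0. 0. 0.]
calls 2 total [ 0.   -0.    1.42] per [ 0.   -0.    0.71] turn [0. 0. 0.]
```

>>> servo_tool(plan=[[0, 0, -0.1, 0, 0, 0, 20], [0, 0, -0.3, 0, 0, 0, 20], [0, 0, -0.52, 0, 0, 0, 20], [0, 0, -0.726, 0, 0, 0, 20]])

```text
time: 4.53
tool_pos: [0.4638, 0.3462, 0.1173]
ee_rot: [-3.141, -0.001, 3.141]
wrist_force: [0.4, -0.7, -1.5]
width: 0.0543
finger_force: 30.0
```

>>> servo_tool(plan=[[0, 0, -0.22, 0, 0, 0, 20], [0, 0, -0.44, 0, 0, 0, 20], [0, 0, -0.62, 0, 0, 0, 20], [0, 0, -0.726, 0, 0, 0, 20]])

```text
time: 4.87
tool_pos: [0.4649, 0.3468, 0.1923]
ee_rot: [3.139, 0.003, 3.141]
wrist_force: [0.7, 0.3, -2.6]
width: 0.0542
finger_force: 30.0
```

>>> servo_tool(plan=[[-0.04, -0.14, 0, 0, 0, 0, 20], [-0.1, -0.36, 0, 0, 0, 0, 20], [-0.18, -0.63, 0, 0, 0, 0, 20], [-0.263, -0.921, 0, 0, 0, 0, 20]])

```text
time: 5.2
tool_pos: [0.4898, 0.2526, 0.1874]
ee_rot: [-3.14, -0.003, -3.141]
wrist_force: [0.7, 0.1, -1.3]
width: 0.0542
finger_force: 30.0
```

>>> servo_tool(plan=[[-0.09, -0.31, 0, 0, 0, 0, 20], [-0.18, -0.62, 0, 0, 0, 0, 20], [-0.263, -0.921, 0, 0, 0, 0, 20]])

```text
time: 5.45
tool_pos: [0.5161, 0.1594, 0.1873]
ee_rot: [-3.14, -0.003, 3.14]
wrist_force: [0.7, -0.5, -1.8]
width: 0.0543
finger_force: 30.0
```

>>> servo_tool(plan=[[-0.09, -0.31, 0, 0, 0, 0, 20], [-0.18, -0.62, 0, 0, 0, 0, 20], [-0.263, -0.921, 0, 0, 0, 0, 20]])

```text
time: 5.7
tool_pos: [0.5421, 0.0673, 0.1874]
ee_rot: [-3.141, -0.003, 3.14]
wrist_force: [0.4, 0.8, -2.1]
width: 0.054
finger_force: 30.0
```

>>> servo_tool(plan=[[-0.09, -0.31, 0, 0, 0, 0, 20], [-0.18, -0.62, 0, 0, 0, 0, 20], [-0.263, -0.921, 0, 0, 0, 0, 20]])

```text
time: 5.95
tool_pos: [0.5682, -0.0247, 0.1873]
ee_rot: [3.142, -0.003, 3.14]
wrist_force: [0.1, 0.3, -2.1]
width: 0.0541
finger_force: 30.0
```

>>> servo_tool(plan=[[-0.09, -0.31, 0, 0, 0, 0, 20], [-0.17, -0.58, 0, 0, 0, 0, 20], [-0.23, -0.8, 0, 0, 0, 0, 20], [-0.263, -0.921, 0, 0, 0, 0, 20], [-0.263, -0.921, 0, 0, 0, 0, 20], [-0.263, -0.921, 0, 0, 0, 0, 20]])

```text
time: 6.45
tool_pos: [0.5946, -0.1143, 0.188]
ee_rot: [3.14, -0.002, 3.14]
wrist_force: [-0.1, 1.0, -1.4]
width: 0.0543
finger_force: 30.0
```

```bash
python3 go.py "[(.596,-.114,.120,3.14159),(.596,-.114,.047,3.14159)]"; python3 - <<'E'
from h import *
im=robot.snapshot("wrist");np.save("w2.npy",im);cv2.imwrite("pics/w2.png",im[:,:,::-1]);c=cam("wrist")
for k,P in {"vase":(.605,-.208,.08),"or":(.4575,-.3,.02),"gr":(.477,-.103,.02),"tgt":(.596,-.114,.008)}.items(): print(k,proj(c,P).round(0))
E
```

```text
t 6.45 at [ 0.5946 -0.1143  0.188 ] rot [ 3.14e+00 -2.00e-03  3.14e+00] w 0.0543 ff 30.0
calls 1 total [-0.016  0.002  0.68 ] per [-0.016  0.002  0.68 ] turn [ 0.001 -0.002 -0.001]
calls 1 total [ 0.   -0.    0.73] per [ 0.   -0.    0.73] turn [0. 0. 0.]
vase [154. 205.]
or [68. 44.]
gr [267.  65.]
tgt [256. 178.]
```

View pics/w2.png

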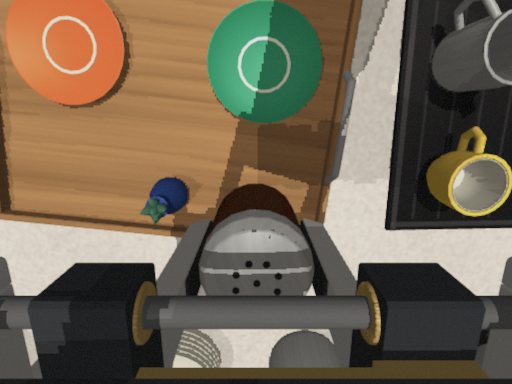

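>>> servo_tool(plan=[[0.02, 0.005, 0.1, 0, 0, 0, 20], [0.05, 0.01, 0.3, 0, 0, 0, 20], [0.081, 0.02, 0.52, 0, 0, 0, 20], [0.081, 0.02, 0.7, 0, 0, 0, 20]])

```text
time: 6.83
tool_pos: [0.586, -0.1101, 0.1175]
ee_rot: [3.141, -0.001, -3.14]
wrist_force: [-0.4, -0.1, -2.1]
width: 0.0538
finger_force: 30.0
```

>>> servo_tool(plan=[[0, 0, 0.2, 0, 0, 0, 20], [0, 0, 0.4, 0, 0, 0, 20], [0, 0, 0.55, 0, 0, 0, 20], [0, 0, 0.64, 0, 0, 0, 20], [0, 0, 0.69, 0, 0, 0, 20], [0, 0, 0.7, 0, 0, 0, 20], [0, 0, 0.7, 0, 0, 0, 20]])

```text
time: 7.42
tool_pos: [0.5876, -0.1117, 0.0497]
ee_rot: [-3.142, 0.001, -3.142]
wrist_force: [-0.1, 0.5, -1.6]
width: 0.0541
finger_force: 30.0
```

Lower slowly the last 3 mm, release partway, rise.

>>> servo_tool(plan=[[0, 0, 0.01, 0, 0, 0, 20], [0, 0, 0.02, 0, 0, 0, 20], [0, 0, 0.03, 0, 0, 0, 20], [0, 0, 0.03, 0, 0, 0, 20]])

```text
time: 7.75
tool_pos: [0.5877, -0.1123, 0.0468]
ee_rot: [-3.141, 0.001, 3.141]
wrist_force: [1.1, 0.5, -1.7]
width: 0.054
finger_force: 30.0
```

>>> servo_tool(plan=[[0, 0, 0, 0, 0, 0, 58], [0, 0, 0, 0, 0, 0, 62], [0, 0, 0, 0, 0, 0, 66], [0, 0, 0, 0, 0, 0, 66], [0, 0, 0, 0, 0, 0, 66], [0, 0, -0.2, 0, 0, 0, 66], [0, 0, -0.5, 0, 0, 0, 66], [0, 0, -0.8, 0, 0, 0, 66], [0, 0, -1, 0, 0, 0, 66]])

```text
time: 8.5
tool_pos: [0.5882, -0.1124, 0.1495]
ee_rot: [-3.141, 0.004, 3.141]
wrist_force: [-0.1, -0.4, 0.6]
width: 0.0657
finger_force: 0.0
```

```bash
python3 go.py "[(.469,.110,.20,-2.75),(.469,.110,.048,-2.75)]"; python3 - <<'E'
from h import *
im=robot.snapshot("wrist");np.save("w3.npy",im);cv2.imwrite("pics/w3.png",im[:,:,::-1]);c=cam("wrist")
for k,P in {"or":(.4575,-.3,.02),"gr":(.477,-.105,.02),"shk":(.5875,-.112,.088),"jug":(.469,.11,.084)}.items(): print(k,proj(c,P).round(0))
E
```

```text
t 8.5 at [ 0.5882 -0.1124  0.1495] rot [-3.141  0.004  3.141] w 0.0657 ff 0.0
calls 3 total [ 1.192  2.223 -0.511] per [ 0.397  0.741 -0.17 ] turn [-0.001  0.002 -0.25 ]
calls 2 total [ 0.   -0.    1.52] per [ 0.   -0.    0.76] turn [0. 0. 0.]
or [45. 39.]
gr [266.  63.]
shk [258. 204.]
jug [582.  38.]
```

View pics/w3.png

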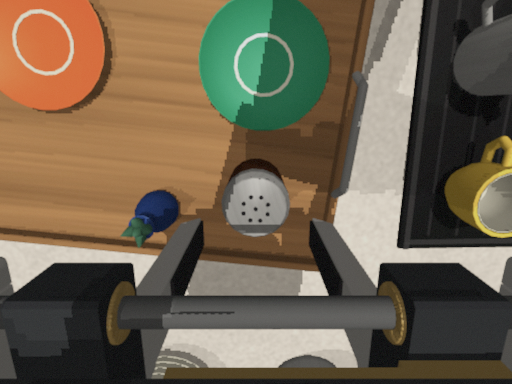

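>>> servo_tool(plan=[[0.1, 0.2, -0.06, 0, 0, 0, 94], [0.25, 0.47, -0.12, 0, 0, 0, 94], [0.397, 0.741, -0.17, 0, 0, 0, 94]])

```text
time: 8.8
tool_pos: [0.5472, -0.0378, 0.1631]
ee_rot: [3.141, -0.0, 3.139]
wrist_force: [0.6, 0.1, 0.6]
width: 0.0828
finger_force: 0.0
```

>>> servo_tool(plan=[[0.13, 0.25, -0.06, 0, 0, 0, 94], [0.26, 0.5, -0.12, 0, 0, 0, 94], [0.397, 0.741, -0.17, 0, 0, 0, 94]])

```text
time: 9.05
tool_pos: [0.5072, 0.0372, 0.1802]
ee_rot: [3.141, 0.0, 3.141]
wrist_force: [0.2, -0.7, -0.1]
width: 0.0937
finger_force: 0.0
```

>>> servo_tool(plan=[[0.13, 0.25, -0.06, 0, 0, -0.06, 94], [0.26, 0.5, -0.12, 0, 0, -0.12, 94], [0.36, 0.67, -0.15, 0, 0, -0.18, 94], [0.397, 0.741, -0.17, 0, 0, -0.25, 94], [0.397, 0.741, -0.17, 0, 0, -0.25, 94], [0.397, 0.741, -0.17, 0, 0, -0.25, 94]])

```text
time: 9.55
tool_pos: [0.4683, 0.1103, 0.1971]
ee_rot: [-3.141, 0.0, -2.751]
wrist_force: [0.0, 0.0, -0.2]
width: 0.0941
finger_force: 0.0
```

```bash
python3 go.py "[(.469,.110,.12,-2.75),(.469,.110,.046,-2.75)]"; python3 - <<'E'
from h import *
im=robot.snapshot("wrist");np.save("w4.npy",im);cv2.imwrite("pics/w4.png",im[:,:,::-1]);c=cam("wrist")
for k,P in {"or":(.466,.2245,.064),"jug":(.469,.11,.084),"ye":(.591,.108,.064)}.items(): print(k,proj(c,P).round(0))
E
```

```text
t 9.55 at [0.4683 0.1103 0.1971] rot [-3.141  0.    -2.751] w 0.0941 ff 0.0
calls 1 total [-0.005 -0.006  0.771] per [-0.005 -0.006  0.771] turn [-0.     0.    -0.001]
calls 1 total [ 0.   -0.    0.74] per [ 0.   -0.    0.74] turn [0. 0. 0.]
or [361. 227.]
jug [257. 193.]
ye [212. 288.]
```

View pics/w4.png

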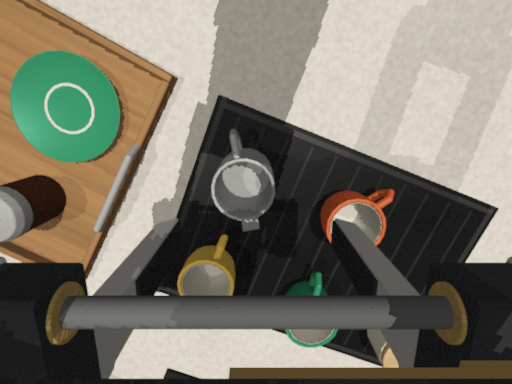

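>>> servo_tool(plan=[[0.02, -0.06, 0.2, 0, 0, 0, 94], [0.04, -0.11, 0.5, 0, 0, 0, 94], [0.04, -0.11, 0.77, 0, 0, 0, 94]])

```text
time: 9.85
tool_pos: [0.4697, 0.0969, 0.1194]
ee_rot: [-3.14, 0.001, -2.754]
wrist_force: [-0.2, -0.1, 0.2]
width: 0.0941
finger_force: 0.0
```

>>> servo_tool(plan=[[0, 0, 0.2, 0, 0, 0, 94], [0, 0, 0.4, 0, 0, 0, 94], [0, 0, 0.6, 0, 0, 0, 94], [0, 0, 0.74, 0, 0, 0, 94], [0, 0, 0.74, 0, 0, 0, 94], [0, 0, 0.74, 0, 0, 0, 75], [0, 0, 0.74, 0, 0, 0, 55], [0, 0, 0.74, 0, 0, 0, 30], [0, 0, 0.74, 0, 0, 0, 20], [0, 0, 0.74, 0, 0, 0, 20], [0, 0, 0.74, 0, 0, 0, 20]])

```text
time: 10.77
tool_pos: [0.4697, 0.0983, 0.0473]
ee_rot: [-3.14, 0.002, -2.75]
wrist_force: [-0.2, -0.8, 2.5]
width: 0.0606
finger_force: 30.0
```

```bash
python3 go.py "[(.469,.0985,.19,-2.75),(.567,-.310,.19,3.14159)]"
```

```text
t 10.77 at [0.4697 0.0983 0.0473] rot [-3.14e+00  2.00e-03 -2.75e+00] w 0.0606 ff 30.0
calls 2 total [ 0.003  0.003 -1.427] per [ 0.002  0.001 -0.714] turn [-0.001  0.001  0.   ]
calls 5 total [ 0.653 -4.15  -0.   ] per [ 0.131 -0.83  -0.   ] turn [ 0.    -0.     0.249]
```

>>> servo_tool(plan=[[0, 0, -0.1, 0, 0, 0, 20], [0, 0, -0.3, 0, 0, 0, 20], [0, 0, -0.52, 0, 0, 0, 20], [0, 0, -0.714, 0, 0, 0, 20]])

```text
time: 11.1
tool_pos: [0.4684, 0.0987, 0.1187]
ee_rot: [3.141, -0.001, -2.75]
wrist_force: [1.4, -0.1, -2.1]
width: 0.0605
finger_force: 30.0
```

>>> servo_tool(plan=[[0, 0, -0.22, 0, 0, 0, 20], [0, 0, -0.44, 0, 0, 0, 20], [0, 0, -0.62, 0, 0, 0, 20], [0, 0, -0.714, 0, 0, 0, 20]])

```text
time: 11.43
tool_pos: [0.4696, 0.0988, 0.1921]
ee_rot: [-3.141, 0.004, -2.749]
wrist_force: [-0.0, 0.3, -1.0]
width: 0.0605
finger_force: 30.0
```

>>> servo_tool(plan=[[0.02, -0.14, 0, 0, 0, 0, 20], [0.06, -0.36, 0, 0, 0, 0, 20], [0.1, -0.6, 0, 0, 0, 0, 20], [0.131, -0.83, 0, 0, 0, 0, 20]])

```text
time: 11.77
tool_pos: [0.4879, 0.0162, 0.1886]
ee_rot: [3.141, -0.001, -2.749]
wrist_force: [0.4, -0.4, -2.6]
width: 0.0605
finger_force: 30.0
```

>>> servo_tool(plan=[[0.04, -0.28, 0, 0, 0, 0, 20], [0.09, -0.56, 0, 0, 0, 0, 20], [0.131, -0.83, 0, 0, 0, 0, 20]])

```text
time: 12.02
tool_pos: [0.5076, -0.066, 0.1884]
ee_rot: [3.14, -0.001, -2.749]
wrist_force: [0.4, 0.7, -0.5]
width: 0.0607
finger_force: 30.0
```

>>> servo_tool(plan=[[0.04, -0.28, 0, 0, 0, 0, 20], [0.09, -0.56, 0, 0, 0, 0, 20], [0.131, -0.83, 0, 0, 0, 0, 20]])

```text
time: 12.27
tool_pos: [0.5272, -0.1478, 0.1883]
ee_rot: [3.14, -0.001, -2.75]
wrist_force: [0.1, -0.0, -1.6]
width: 0.0606
finger_force: 30.0
```

>>> servo_tool(plan=[[0.04, -0.28, 0, 0, 0, 0, 20], [0.09, -0.56, 0, 0, 0, 0, 20], [0.131, -0.83, 0, 0, 0, 0, 20]])

```text
time: 12.52
tool_pos: [0.5469, -0.2295, 0.1881]
ee_rot: [3.14, -0.001, -2.75]
wrist_force: [-0.3, 0.5, -2.4]
width: 0.0604
finger_force: 30.0
```

>>> servo_tool(plan=[[0.04, -0.28, 0, 0, 0, 0.06, 20], [0.08, -0.53, 0, 0, 0, 0.12, 20], [0.11, -0.72, 0, 0, 0, 0.18, 20], [0.131, -0.83, 0, 0, 0, 0.23, 20], [0.131, -0.83, 0, 0, 0, 0.249, 20], [0.131, -0.83, 0, 0, 0, 0.249, 20], [0.131, -0.83, 0, 0, 0, 0.249, 20]])

```text
time: 13.1
tool_pos: [0.5665, -0.3097, 0.188]
ee_rot: [3.14, -0.002, -3.14]
wrist_force: [0.2, 0.5, -2.7]
width: 0.0609
finger_force: 30.0
```

```bash
python3 go.py "[(.567,-.310,.12,3.14159),(.567,-.310,.0493,3.14159)]"; python3 - <<'E'
from h import *
im=robot.snapshot("wrist");np.save("w5.npy",im);cv2.imwrite("pics/w5.png",im[:,:,::-1]);c=cam("wrist")
for k,P in {"or":(.4575,-.3,.014),"gr":(.477,-.105,.014),"shk":(.5875,-.112,.088)}.items(): print(k,proj(c,P).round(0))
E
```

```text
t 13.1 at [ 0.5665 -0.3097  0.188 ] rot [ 3.14e+00 -2.00e-03 -3.14e+00] w 0.0609 ff 30.0
calls 1 total [-0.006 -0.004  0.68 ] per [-0.006 -0.004  0.68 ] turn [ 0.001 -0.001  0.001]
calls 1 total [ 0.    -0.     0.707] per [ 0.    -0.     0.707] turn [0. 0. 0.]
or [266.  75.]
gr [452.  95.]
shk [474. 219.]
```

View pics/w5.png

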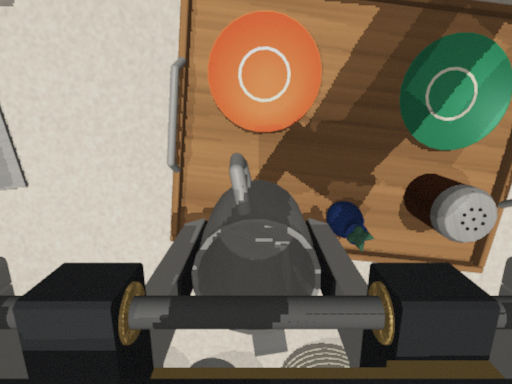

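>>> servo_tool(plan=[[0, 0, 0.1, 0, 0, 0, 20], [0, 0, 0.3, 0, 0, 0, 20], [0, 0, 0.52, 0, 0, 0, 20], [0, 0, 0.7, 0, 0, 0, 20]])

```text
time: 13.48
tool_pos: [0.5664, -0.309, 0.1172]
ee_rot: [3.141, -0.001, -3.14]
wrist_force: [-0.1, 0.0, -3.3]
width: 0.0605
finger_force: 30.0
```

>>> servo_tool(plan=[[0, 0, 0.2, 0, 0, 0, 20], [0, 0, 0.4, 0, 0, 0, 20], [0, 0, 0.55, 0, 0, 0, 20], [0, 0, 0.62, 0, 0, 0, 20], [0, 0, 0.66, 0, 0, 0, 20], [0, 0, 0.66, 0, 0, 0, 20], [0, 0, 0.66, 0, 0, 0, 20]])

```text
time: 14.07
tool_pos: [0.5674, -0.3101, 0.054]
ee_rot: [-3.141, 0.001, -3.14]
wrist_force: [-0.4, 0.4, -2.0]
width: 0.0606
finger_force: 30.0
```

>>> servo_tool(plan=[[0, 0, 0.012, 0, 0, 0, 20], [0, 0, 0.024, 0, 0, 0, 20], [0, 0, 0.036, 0, 0, 0, 20], [0, 0, 0.046, 0, 0, 0, 20], [0, 0, 0.046, 0, 0, 0, 20]])

```text
time: 14.48
tool_pos: [0.5672, -0.3103, 0.0494]
ee_rot: [-3.141, 0.001, -3.141]
wrist_force: [-1.5, 0.3, 0.1]
width: 0.0608
finger_force: 30.0
```

>>> servo_tool(plan=[[0, 0, 0, 0, 0, 0, 64], [0, 0, 0, 0, 0, 0, 68], [0, 0, 0, 0, 0, 0, 72], [0, 0, 0, 0, 0, 0, 74], [0, 0, 0, 0, 0, 0, 74], [0, 0, -0.2, 0, 0, 0, 74], [0, 0, -0.5, 0, 0, 0, 74], [0, 0, -0.8, 0, 0, 0, 74], [0, 0, -1, 0, 0, 0, 74]])

```text
time: 15.23
tool_pos: [0.5677, -0.3105, 0.1517]
ee_rot: [-3.14, 0.003, -3.141]
wrist_force: [0.4, -0.3, -0.4]
width: 0.0739
finger_force: 0.0
```

```bash
python3 go.py "[(.5915,.354,.20,3.14159),(.5915,.354,.046,3.14159)]"
```

```text
t 15.23 at [ 0.5677 -0.3105  0.1517] rot [-3.140e+00  3.000e-03 -3.141e+00] w 0.0739 ff 0.0
calls 7 total [-0.245  6.644 -0.495] per [-0.035  0.949 -0.071] turn [-0.001  0.002  0.001]
calls 2 total [ 0.   -0.    1.54] per [ 0.   -0.    0.77] turn [0. 0. 0.]
```

>>> servo_tool(plan=[[-0.005, 0.25, -0.04, 0, 0, 0, 94], [-0.02, 0.58, -0.06, 0, 0, 0, 94], [-0.035, 0.949, -0.071, 0, 0, 0, 94]])

```text
time: 15.48
tool_pos: [0.5706, -0.2156, 0.1567]
ee_rot: [-3.14, 0.002, 3.14]
wrist_force: [0.6, 1.1, -0.6]
width: 0.0904
finger_force: 0.0
```

>>> servo_tool(plan=[[-0.01, 0.32, -0.02, 0, 0, 0, 94], [-0.02, 0.64, -0.05, 0, 0, 0, 94], [-0.035, 0.949, -0.071, 0, 0, 0, 94]])

```text
time: 15.73
tool_pos: [0.5736, -0.1186, 0.163]
ee_rot: [3.142, 0.0, -3.141]
wrist_force: [0.2, 0.1, 0.0]
width: 0.094
finger_force: 0.0
```

>>> servo_tool(plan=[[-0.01, 0.32, -0.02, 0, 0, 0, 94], [-0.02, 0.64, -0.05, 0, 0, 0, 94], [-0.035, 0.949, -0.071, 0, 0, 0, 94]])

```text
time: 15.98
tool_pos: [0.577, -0.0237, 0.1702]
ee_rot: [3.141, 0.001, -3.141]
wrist_force: [0.3, 0.3, -0.3]
width: 0.0941
finger_force: 0.0
```

>>> servo_tool(plan=[[-0.01, 0.32, -0.02, 0, 0, 0, 94], [-0.02, 0.64, -0.05, 0, 0, 0, 94], [-0.035, 0.949, -0.071, 0, 0, 0, 94]])

```text
time: 16.23
tool_pos: [0.5804, 0.0713, 0.1773]
ee_rot: [3.141, 0.001, -3.141]
wrist_force: [0.6, 1.0, 0.4]
width: 0.0943
finger_force: 0.0
```

>>> servo_tool(plan=[[-0.01, 0.32, -0.02, 0, 0, 0, 94], [-0.02, 0.64, -0.05, 0, 0, 0, 94], [-0.035, 0.949, -0.071, 0, 0, 0, 94]])

```text
time: 16.48
tool_pos: [0.5838, 0.1662, 0.1844]
ee_rot: [3.141, 0.001, -3.141]
wrist_force: [0.2, 0.1, -0.1]
width: 0.094
finger_force: 0.0
```

>>> servo_tool(plan=[[-0.01, 0.32, -0.02, 0, 0, 0, 94], [-0.02, 0.64, -0.05, 0, 0, 0, 94], [-0.035, 0.949, -0.071, 0, 0, 0, 94]])

```text
time: 16.73
tool_pos: [0.5872, 0.2611, 0.1914]
ee_rot: [3.141, 0.0, -3.141]
wrist_force: [0.0, 0.1, -0.2]
width: 0.0939
finger_force: 0.0
```

>>> servo_tool(plan=[[-0.01, 0.32, -0.02, 0, 0, 0, 94], [-0.02, 0.6, -0.05, 0, 0, 0, 94], [-0.03, 0.83, -0.06, 0, 0, 0, 94], [-0.035, 0.949, -0.071, 0, 0, 0, 94], [-0.035, 0.949, -0.071, 0, 0, 0, 94], [-0.035, 0.949, -0.071, 0, 0, 0, 94]])

```text
time: 17.23
tool_pos: [0.5908, 0.354, 0.1979]
ee_rot: [-3.141, -0.0, -3.14]
wrist_force: [-0.2, 0.4, 0.1]
width: 0.0941
finger_force: 0.0
```

```bash
python3 go.py "[(.5915,.354,.12,3.14159),(.5915,.354,.046,3.14159)]"; python3 - <<'E'
from h import *
im=robot.snapshot("wrist");np.save("w6.npy",im);cv2.imwrite("pics/w6.png",im[:,:,::-1]);c=cam("wrist")
for k,P in {"or":(.466,.2245,.064),"gr":(.59,.234,.064),"sug":(.5915,.354,.066),"sugknob":(.5915,.354,.082)}.items(): print(k,proj(c,P).round(0))
E
```

```text
t 17.23 at [0.5908 0.354  0.1979] rot [-3.141 -0.    -3.14 ] w 0.0941 ff 0.0
calls 1 total [-0.007  0.001  0.779] per [-0.007  0.001  0.779] turn [-0.001 -0.     0.001]
calls 1 total [ 0.   -0.    0.74] per [ 0.   -0.    0.74] turn [0. 0. 0.]
or [113.  51.]
gr [137. 186.]
sug [258. 188.]
sugknob [258. 192.]
```

View pics/w6.png

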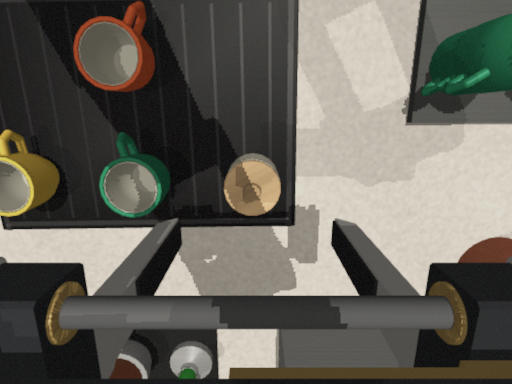

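>>> servo_tool(plan=[[0, -0.03, 0.2, 0, 0, 0, 94], [0, -0.03, 0.5, 0, 0, 0, 94], [0, -0.03, 0.779, 0, 0, 0, 94]])

```text
time: 17.53
tool_pos: [0.592, 0.3493, 0.121]
ee_rot: [3.141, 0.003, 3.14]
wrist_force: [-0.5, -0.2, -1.4]
width: 0.094
finger_force: 0.0
```

>>> servo_tool(plan=[[0, 0, 0.2, 0, 0, 0, 94], [0, 0, 0.4, 0, 0, 0, 94], [0, 0, 0.6, 0, 0, 0, 94], [0, 0, 0.74, 0, 0, 0, 94], [0, 0, 0.74, 0, 0, 0, 94], [0, 0, 0.74, 0, 0, 0, 75], [0, 0, 0.74, 0, 0, 0, 55], [0, 0, 0.74, 0, 0, 0, 30], [0, 0, 0.74, 0, 0, 0, 20], [0, 0, 0.74, 0, 0, 0, 20], [0, 0, 0.74, 0, 0, 0, 20]])

```text
time: 18.45
tool_pos: [0.5914, 0.3509, 0.0474]
ee_rot: [-3.141, 0.002, -3.141]
wrist_force: [-1.0, 0.0, 5.7]
width: 0.0571
finger_force: 26.8
```

```bash
python3 go.py "[(.591,.351,.19,3.14159),(.467,-.2025,.19,3.14159)]"
```

```text
t 18.45 at [0.5914 0.3509 0.0474] rot [-3.141e+00  2.000e-03 -3.141e+00] w 0.0571 ff 26.8
calls 2 total [ 0.002 -0.    -1.426] per [ 0.001 -0.    -0.713] turn [-0.     0.001  0.001]
calls 6 total [ 1.24  -5.535 -0.   ] per [ 0.207 -0.923 -0.   ] turn [0. 0. 0.]
```

>>> servo_tool(plan=[[0, 0, -0.1, 0, 0, 0, 20], [0, 0, -0.3, 0, 0, 0, 20], [0, 0, -0.52, 0, 0, 0, 20], [0, 0, -0.713, 0, 0, 0, 20]])

```text
time: 18.78
tool_pos: [0.5904, 0.3514, 0.1184]
ee_rot: [3.142, -0.001, -3.141]
wrist_force: [0.2, -0.0, -2.2]
width: 0.0572
finger_force: 30.0
```

>>> servo_tool(plan=[[0, 0, -0.22, 0, 0, 0, 20], [0, 0, -0.44, 0, 0, 0, 20], [0, 0, -0.62, 0, 0, 0, 20], [0, 0, -0.713, 0, 0, 0, 20]])

```text
time: 19.12
tool_pos: [0.5915, 0.3519, 0.1925]
ee_rot: [3.139, 0.004, -3.14]
wrist_force: [-0.3, -0.1, -1.9]
width: 0.0579
finger_force: 30.0
```

>>> servo_tool(plan=[[0.03, -0.14, 0, 0, 0, 0, 20], [0.08, -0.36, 0, 0, 0, 0, 20], [0.14, -0.63, 0, 0, 0, 0, 20], [0.207, -0.923, 0, 0, 0, 0, 20]])

```text
time: 19.45
tool_pos: [0.5694, 0.2587, 0.1878]
ee_rot: [-3.141, -0.002, -3.139]
wrist_force: [0.5, -1.0, -1.8]
width: 0.057
finger_force: 30.0
```

>>> servo_tool(plan=[[0.07, -0.31, 0, 0, 0, 0, 20], [0.14, -0.62, 0, 0, 0, 0, 20], [0.207, -0.923, 0, 0, 0, 0, 20]])

```text
time: 19.7
tool_pos: [0.5485, 0.1654, 0.1881]
ee_rot: [-3.141, -0.002, -3.14]
wrist_force: [-0.6, -0.1, -1.6]
width: 0.0575
finger_force: 30.0
```

>>> servo_tool(plan=[[0.07, -0.31, 0, 0, 0, 0, 20], [0.14, -0.62, 0, 0, 0, 0, 20], [0.207, -0.923, 0, 0, 0, 0, 20]])

```text
time: 19.95
tool_pos: [0.5279, 0.0731, 0.1882]
ee_rot: [3.141, -0.001, -3.14]
wrist_force: [0.4, 0.3, -2.2]
width: 0.0576
finger_force: 30.0
```

>>> servo_tool(plan=[[0.07, -0.31, 0, 0, 0, 0, 20], [0.14, -0.62, 0, 0, 0, 0, 20], [0.207, -0.923, 0, 0, 0, 0, 20]])

```text
time: 20.2
tool_pos: [0.5073, -0.0191, 0.1884]
ee_rot: [3.141, -0.001, -3.14]
wrist_force: [0.5, 0.1, -1.9]
width: 0.0572
finger_force: 30.0
```

>>> servo_tool(plan=[[0.07, -0.31, 0, 0, 0, 0, 20], [0.14, -0.62, 0, 0, 0, 0, 20], [0.207, -0.923, 0, 0, 0, 0, 20]])

```text
time: 20.45
tool_pos: [0.4867, -0.1114, 0.1884]
ee_rot: [3.141, -0.001, -3.141]
wrist_force: [0.7, -1.6, -2.1]
width: 0.0575
finger_force: 30.0
```

>>> servo_tool(plan=[[0.07, -0.31, 0, 0, 0, 0, 20], [0.13, -0.58, 0, 0, 0, 0, 20], [0.18, -0.8, 0, 0, 0, 0, 20], [0.207, -0.923, 0, 0, 0, 0, 20], [0.207, -0.923, 0, 0, 0, 0, 20], [0.207, -0.923, 0, 0, 0, 0, 20]])

```text
time: 20.95
tool_pos: [0.467, -0.2021, 0.1885]
ee_rot: [3.14, -0.0, 3.142]
wrist_force: [0.4, 0.7, -2.1]
width: 0.0575
finger_force: 30.0
```

>>> servo_tool(plan=[[0, 0, 0.1, 0, 0, 0, 20], [0, 0, 0.3, 0, 0, 0, 20], [0, 0, 0.52, 0, 0, 0, 20], [0, 0, 0.7, 0, 0, 0, 20], [0, 0, 0.7, 0, 0, 0, 20], [0, 0, 0.7, 0, 0, 0, 20]])

```text
time: 21.45
tool_pos: [0.4665, -0.2008, 0.1173]
ee_rot: [3.139, -0.003, -3.139]
wrist_force: [-0.7, -0.1, -1.6]
width: 0.0574
finger_force: 30.0
```

>>> servo_tool(plan=[[0, 0, 0.18, 0, 0, 0, 20], [0, 0, 0.36, 0, 0, 0, 20], [0, 0, 0.52, 0, 0, 0, 20], [0, 0, 0.6, 0, 0, 0, 20], [0, 0, 0.63, 0, 0, 0, 20], [0, 0, 0.63, 0, 0, 0, 20], [0, 0, 0.63, 0, 0, 0, 20]])

```text
time: 22.03
tool_pos: [0.4681, -0.2029, 0.0572]
ee_rot: [-3.141, 0.002, -3.14]
wrist_force: [-0.2, 0.1, -2.3]
width: 0.0571
finger_force: 30.0
```

>>> servo_tool(plan=[[0, 0, 0.012, 0, 0, 0, 20], [0, 0, 0.024, 0, 0, 0, 20], [0, 0, 0.036, 0, 0, 0, 20], [0, 0, 0.045, 0, 0, 0, 20], [0, 0, 0.045, 0, 0, 0, 20]])

```text
time: 22.45
tool_pos: [0.467, -0.2026, 0.0513]
ee_rot: [3.141, -0.0, -3.141]
wrist_force: [-0.4, -0.4, -2.5]
width: 0.0575
finger_force: 30.0
```

>>> servo_tool(plan=[[0, 0, 0.01, 0, 0, 0, 20], [0, 0, 0.018, 0, 0, 0, 20], [0, 0, 0.018, 0, 0, 0, 20]])

```text
time: 22.7
tool_pos: [0.4671, -0.2026, 0.0495]
ee_rot: [3.142, 0.0, -3.141]
wrist_force: [-0.1, 0.4, -2.8]
width: 0.0572
finger_force: 30.0
```

>>> servo_tool(plan=[[0, 0, 0, 0, 0, 0, 61], [0, 0, 0, 0, 0, 0, 65], [0, 0, 0, 0, 0, 0, 70], [0, 0, 0, 0, 0, 0, 72], [0, 0, 0, 0, 0, 0, 72], [0, 0, -0.2, 0, 0, 0, 72], [0, 0, -0.5, 0, 0, 0, 72], [0, 0, -0.8, 0, 0, 0, 72], [0, 0, -1, 0, 0, 0, 72]])

```text
time: 23.45
tool_pos: [0.468, -0.2031, 0.1526]
ee_rot: [-3.14, 0.003, -3.141]
wrist_force: [0.2, -0.3, -0.4]
width: 0.0722
finger_force: 0.0
```

```bash
python3 go.py "[(.466,.2225,.20,2.65)]"
```

```text
t 23.45 at [ 0.468  -0.2031  0.1526] rot [-3.140e+00  3.000e-03 -3.141e+00] w 0.0722 ff 0.0
calls 5 total [ 0.014  4.255 -0.481] per [ 0.003  0.851 -0.096] turn [-0.001  0.002  0.314]
```

>>> servo_tool(plan=[[0, 0.22, -0.04, 0, 0, 0, 94], [0, 0.52, -0.07, 0, 0, 0, 94], [0.003, 0.851, -0.096, 0, 0, 0, 94]])

```text
time: 23.7
tool_pos: [0.4671, -0.1176, 0.1602]
ee_rot: [-3.141, 0.002, 3.14]
wrist_force: [0.3, -0.4, -0.2]
width: 0.0889
finger_force: 0.0
```

>>> servo_tool(plan=[[0, 0.28, -0.03, 0, 0, 0, 94], [0, 0.56, -0.06, 0, 0, 0, 94], [0.003, 0.851, -0.096, 0, 0, 0, 94]])

```text
time: 23.95
tool_pos: [0.4662, -0.0312, 0.169]
ee_rot: [-3.142, 0.0, -3.141]
wrist_force: [1.0, 0.1, 0.1]
width: 0.0942
finger_force: 0.0
```

>>> servo_tool(plan=[[0, 0.28, -0.03, 0, 0, 0, 94], [0, 0.56, -0.06, 0, 0, 0, 94], [0.003, 0.851, -0.096, 0, 0, 0, 94]])

```text
time: 24.2
tool_pos: [0.4658, 0.0539, 0.1787]
ee_rot: [-3.142, 0.001, -3.141]
wrist_force: [0.7, -0.5, -0.8]
width: 0.0939
finger_force: 0.0
```

>>> servo_tool(plan=[[0, 0.28, -0.03, 0, 0, 0, 94], [0, 0.56, -0.06, 0, 0, 0, 94], [0.003, 0.851, -0.096, 0, 0, 0, 94]])

```text
time: 24.45
tool_pos: [0.4654, 0.1391, 0.1883]
ee_rot: [-3.142, 0.0, -3.141]
wrist_force: [0.3, 0.6, -0.6]
width: 0.0941
finger_force: 0.0
```

>>> servo_tool(plan=[[0, 0.28, -0.03, 0, 0, 0.07, 94], [0, 0.54, -0.06, 0, 0, 0.14, 94], [0.003, 0.74, -0.09, 0, 0, 0.21, 94], [0.003, 0.851, -0.096, 0, 0, 0.28, 94], [0.003, 0.851, -0.096, 0, 0, 0.314, 94], [0.003, 0.851, -0.096, 0, 0, 0.314, 94], [0.003, 0.851, -0.096, 0, 0, 0.314, 94]])

```text
time: 25.03
tool_pos: [0.4652, 0.223, 0.1976]
ee_rot: [-3.142, 0.0, 2.651]
wrist_force: [-0.0, 0.2, -0.1]
width: 0.0938
finger_force: 0.0
```

```bash
python3 go.py "[(.466,.2225,.11,2.65),(.466,.2225,.044,2.65)]"; python3 - <<'E'
from h import *
im=robot.snapshot("wrist");np.save("w7.npy",im);cv2.imwrite("pics/w7.png",im[:,:,::-1]);c=cam("wrist")
for k,P in {"or":(.466,.2245,.064),"gr":(.59,.232,.064)}.items(): print(k,proj(c,P).round(0))
E
```

```text
t 25.03 at [0.4652 0.223  0.1976] rot [-3.142  0.     2.651] w 0.0938 ff 0.0
calls 1 total [-0.009 -0.     0.876] per [-0.009 -0.     0.876] turn [-0.     0.     0.001]
calls 1 total [ 0.   -0.    0.66] per [ 0.   -0.    0.66] turn [0. 0. 0.]
or [259. 186.]
gr [318. 281.]
```

View pics/w7.png

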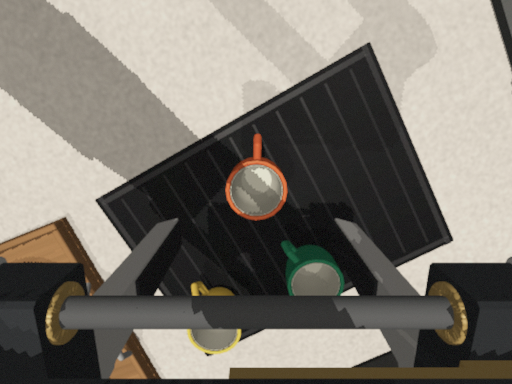

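>>> servo_tool(plan=[[-0.03, -0.01, 0.2, 0, 0, 0, 94], [-0.03, -0.01, 0.5, 0, 0, 0, 94], [-0.03, -0.01, 0.8, 0, 0, 0, 94]])

```text
time: 25.33
tool_pos: [0.4686, 0.2202, 0.1181]
ee_rot: [3.139, 0.003, 2.649]
wrist_force: [-0.4, -0.3, -0.5]
width: 0.0938
finger_force: 0.0
```

>>> servo_tool(plan=[[0, 0, 0.2, 0, 0, 0, 94], [0, 0, 0.4, 0, 0, 0, 94], [0, 0, 0.6, 0, 0, 0, 94], [0, 0, 0.72, 0, 0, 0, 94], [0, 0, 0.72, 0, 0, 0, 94], [0, 0, 0.72, 0, 0, 0, 75], [0, 0, 0.72, 0, 0, 0, 55], [0, 0, 0.72, 0, 0, 0, 30], [0, 0, 0.72, 0, 0, 0, 20], [0, 0, 0.72, 0, 0, 0, 20], [0, 0, 0.72, 0, 0, 0, 20]])

```text
time: 26.25
tool_pos: [0.468, 0.2209, 0.0465]
ee_rot: [3.14, 0.001, 2.649]
wrist_force: [0.4, 0.1, 3.0]
width: 0.06
finger_force: 30.0
```

```bash
python3 go.py "[(.467,.221,.19,2.65),(.4575,-.300,.19,3.14159)]"
```

```text
t 26.25 at [0.468  0.2209 0.0465] rot [3.140e+00 1.000e-03 2.649e+00] w 0.06 ff 30.0
calls 2 total [ 0.008 -0.002 -1.435] per [ 0.004 -0.001 -0.718] turn [ 0.001  0.001 -0.   ]
calls 5 total [-2.376 -4.638 -0.   ] per [-0.475 -0.928 -0.   ] turn [ 0.     0.    -0.313]
```

>>> servo_tool(plan=[[0, 0, -0.1, 0, 0, 0, 20], [0, 0, -0.3, 0, 0, 0, 20], [0, 0, -0.52, 0, 0, 0, 20], [0, 0, -0.718, 0, 0, 0, 20]])

```text
time: 26.58
tool_pos: [0.4671, 0.2205, 0.1186]
ee_rot: [-3.141, -0.0, 2.649]
wrist_force: [0.7, -0.2, -0.4]
width: 0.0594
finger_force: 30.0
```

>>> servo_tool(plan=[[0, 0, -0.22, 0, 0, 0, 20], [0, 0, -0.44, 0, 0, 0, 20], [0, 0, -0.62, 0, 0, 0, 20], [0, 0, -0.718, 0, 0, 0, 20]])

```text
time: 26.92
tool_pos: [0.4682, 0.2209, 0.1925]
ee_rot: [3.138, 0.003, 2.649]
wrist_force: [1.1, 0.4, -1.3]
width: 0.0596
finger_force: 30.0
```

>>> servo_tool(plan=[[-0.07, -0.14, 0, 0, 0, 0, 20], [-0.18, -0.36, 0, 0, 0, 0, 20], [-0.32, -0.63, 0, 0, 0, 0, 20], [-0.475, -0.928, 0, 0, 0, 0, 20]])

```text
time: 27.25
tool_pos: [0.4648, 0.116, 0.1888]
ee_rot: [-3.141, -0.001, 2.651]
wrist_force: [0.5, 0.3, -2.0]
width: 0.0598
finger_force: 30.0
```

>>> servo_tool(plan=[[-0.16, -0.31, 0, 0, 0, 0, 20], [-0.32, -0.62, 0, 0, 0, 0, 20], [-0.475, -0.928, 0, 0, 0, 0, 20]])

```text
time: 27.5
tool_pos: [0.4627, 0.0107, 0.1889]
ee_rot: [-3.141, -0.001, 2.65]
wrist_force: [0.7, -0.5, -1.4]
width: 0.0597
finger_force: 30.0
```

>>> servo_tool(plan=[[-0.16, -0.31, 0, 0, 0, 0, 20], [-0.32, -0.62, 0, 0, 0, 0, 20], [-0.475, -0.928, 0, 0, 0, 0, 20]])

```text
time: 27.75
tool_pos: [0.4606, -0.0936, 0.1889]
ee_rot: [-3.142, -0.001, 2.649]
wrist_force: [1.1, -0.6, -1.0]
width: 0.0596
finger_force: 30.0
```

>>> servo_tool(plan=[[-0.16, -0.31, 0, 0, 0, 0, 20], [-0.32, -0.62, 0, 0, 0, 0, 20], [-0.475, -0.928, 0, 0, 0, 0, 20]])

```text
time: 28.0
tool_pos: [0.4586, -0.1979, 0.1889]
ee_rot: [3.141, -0.001, 2.649]
wrist_force: [0.8, -0.1, -0.8]
width: 0.0596
finger_force: 30.0
```

>>> servo_tool(plan=[[-0.16, -0.31, 0, 0, 0, -0.06, 20], [-0.3, -0.58, 0, 0, 0, -0.12, 20], [-0.41, -0.8, 0, 0, 0, -0.19, 20], [-0.475, -0.928, 0, 0, 0, -0.25, 20], [-0.475, -0.928, 0, 0, 0, -0.3, 20], [-0.475, -0.928, 0, 0, 0, -0.313, 20], [-0.475, -0.928, 0, 0, 0, -0.313, 20], [-0.475, -0.928, 0, 0, 0, -0.313, 20]])

```text
time: 28.67
tool_pos: [0.4573, -0.3, 0.1889]
ee_rot: [3.141, -0.0, 3.14]
wrist_force: [-0.4, 0.7, -1.6]
width: 0.0598
finger_force: 30.0
```

>>> servo_tool(plan=[[0, 0, 0.1, 0, 0, 0, 20], [0, 0, 0.3, 0, 0, 0, 20], [0, 0, 0.5, 0, 0, 0, 20], [0, 0, 0.6, 0, 0, 0, 20], [0, 0, 0.6, 0, 0, 0, 20], [0, 0, 0.6, 0, 0, 0, 20]])

```text
time: 29.17
tool_pos: [0.4571, -0.2999, 0.1285]
ee_rot: [3.14, -0.001, 3.141]
wrist_force: [0.1, 0.1, -0.6]
width: 0.0596
finger_force: 30.0
```

```bash
python3 go.py "[(.4575,-.300,.0605,3.14159),(.4575,-.300,.0545,3.14159)]"
```

```text
t 29.17 at [ 0.4571 -0.2999  0.1285] rot [ 3.140e+00 -1.000e-03  3.141e+00] w 0.0596 ff 30.0
calls 1 total [-0.005 -0.001  0.68 ] per [-0.005 -0.001  0.68 ] turn [ 0.001 -0.001 -0.   ]
calls 1 total [ 0.   -0.    0.06] per [ 0.   -0.    0.06] turn [0. 0. 0.]
```

>>> servo_tool(plan=[[0, 0, 0.18, 0, 0, 0, 20], [0, 0, 0.36, 0, 0, 0, 20], [0, 0, 0.52, 0, 0, 0, 20], [0, 0, 0.62, 0, 0, 0, 20], [0, 0, 0.67, 0, 0, 0, 20], [0, 0, 0.68, 0, 0, 0, 20], [0, 0, 0.68, 0, 0, 0, 20], [0, 0, 0.68, 0, 0, 0, 20]])

```text
time: 29.83
tool_pos: [0.4581, -0.3011, 0.0625]
ee_rot: [-3.14, 0.002, 3.141]
wrist_force: [0.0, -0.9, -1.4]
width: 0.0595
finger_force: 30.0
```

>>> servo_tool(plan=[[0, 0, 0.012, 0, 0, 0, 20], [0, 0, 0.024, 0, 0, 0, 20], [0, 0, 0.036, 0, 0, 0, 20], [0, 0, 0.048, 0, 0, 0, 20], [0, 0, 0.055, 0, 0, 0, 20], [0, 0, 0.055, 0, 0, 0, 20], [0, 0, 0.055, 0, 0, 0, 20]])

```text
time: 30.42
tool_pos: [0.4573, -0.3005, 0.0555]
ee_rot: [3.141, -0.0, 3.141]
wrist_force: [-0.8, -0.6, -0.7]
width: 0.0593
finger_force: 30.0
```

>>> servo_tool(plan=[[0, 0, 0.006, 0, 0, 0, 20], [0, 0, 0.01, 0, 0, 0, 20], [0, 0, 0.01, 0, 0, 0, 20]])

```text
time: 30.67
tool_pos: [0.4573, -0.3006, 0.0546]
ee_rot: [3.141, -0.0, 3.141]
wrist_force: [-0.5, -0.4, -0.5]
width: 0.0598
finger_force: 30.0
```

>>> servo_tool(plan=[[0, 0, 0, 0, 0, 0, 63], [0, 0, 0, 0, 0, 0, 67], [0, 0, 0, 0, 0, 0, 71], [0, 0, 0, 0, 0, 0, 74], [0, 0, 0, 0, 0, 0, 74], [0, 0, -0.2, 0, 0, 0, 74], [0, 0, -0.5, 0, 0, 0, 74], [0, 0, -0.8, 0, 0, 0, 74], [0, 0, -1, 0, 0, 0, 74]])

```text
time: 31.42
tool_pos: [0.4581, -0.3011, 0.1578]
ee_rot: [-3.139, 0.003, 3.141]
wrist_force: [-0.1, -1.3, 0.1]
width: 0.0741
finger_force: 0.0
```

```bash
python3 go.py "[(.589,.231,.20,-2.84)]"
```

```text
t 31.42 at [ 0.4581 -0.3011  0.1578] rot [-3.139e+00  3.000e-03  3.141e+00] w 0.0741 ff 0.0
calls 6 total [-1.306  5.321 -0.43 ] per [-0.218  0.887 -0.072] turn [-0.002  0.002 -0.192]
```

>>> servo_tool(plan=[[-0.05, 0.22, -0.04, 0, 0, 0, 94], [-0.13, 0.54, -0.06, 0, 0, 0, 94], [-0.218, 0.887, -0.072, 0, 0, 0, 94]])

```text
time: 31.67
tool_pos: [0.4796, -0.2122, 0.1631]
ee_rot: [-3.14, 0.002, 3.138]
wrist_force: [-0.1, 0.2, 0.6]
width: 0.0903
finger_force: 0.0
```

>>> servo_tool(plan=[[-0.07, 0.3, -0.02, 0, 0, 0, 94], [-0.14, 0.6, -0.05, 0, 0, 0, 94], [-0.218, 0.887, -0.072, 0, 0, 0, 94]])

```text
time: 31.92
tool_pos: [0.5012, -0.1217, 0.1695]
ee_rot: [-3.142, 0.001, 3.141]
wrist_force: [0.7, 0.2, -0.2]
width: 0.0938
finger_force: 0.0
```

>>> servo_tool(plan=[[-0.07, 0.3, -0.02, 0, 0, 0, 94], [-0.14, 0.6, -0.05, 0, 0, 0, 94], [-0.218, 0.887, -0.072, 0, 0, 0, 94]])

```text
time: 32.17
tool_pos: [0.5231, -0.0329, 0.1768]
ee_rot: [3.142, 0.001, 3.141]
wrist_force: [0.1, -0.8, 0.1]
width: 0.0938
finger_force: 0.0
```

>>> servo_tool(plan=[[-0.07, 0.3, -0.02, 0, 0, 0, 94], [-0.14, 0.6, -0.05, 0, 0, 0, 94], [-0.218, 0.887, -0.072, 0, 0, 0, 94]])

```text
time: 32.42
tool_pos: [0.5449, 0.0559, 0.1839]
ee_rot: [3.141, 0.001, 3.141]
wrist_force: [0.5, -0.3, -0.2]
width: 0.0943
finger_force: 0.0
```

>>> servo_tool(plan=[[-0.07, 0.3, -0.02, 0, 0, 0, 94], [-0.14, 0.6, -0.05, 0, 0, 0, 94], [-0.218, 0.887, -0.072, 0, 0, 0, 94]])

```text
time: 32.67
tool_pos: [0.5668, 0.1445, 0.1911]
ee_rot: [3.141, 0.0, 3.141]
wrist_force: [0.7, 0.4, -0.5]
width: 0.0941
finger_force: 0.0
```

>>> servo_tool(plan=[[-0.07, 0.3, -0.02, 0, 0, -0.06, 94], [-0.13, 0.56, -0.05, 0, 0, -0.12, 94], [-0.19, 0.77, -0.06, 0, 0, -0.17, 94], [-0.218, 0.887, -0.072, 0, 0, -0.192, 94], [-0.218, 0.887, -0.072, 0, 0, -0.192, 94], [-0.218, 0.887, -0.072, 0, 0, -0.192, 94]])

```text
time: 33.17
tool_pos: [0.5884, 0.2313, 0.1976]
ee_rot: [-3.141, -0.001, -2.842]
wrist_force: [0.4, -0.9, -0.6]
width: 0.0938
finger_force: 0.0
```

```bash
python3 go.py "[(.589,.231,.118,-2.84),(.589,.231,.046,-2.84)]"; python3 - <<'E'
from h import *
im=robot.snapshot("wrist");np.save("w8.npy",im);cv2.imwrite("pics/w8.png",im[:,:,::-1]);c=cam("wrist")
o=robot.get_obs()["tool_pos"]
for k,P in {"axis":(o[0],o[1],.064),"gr":(.589,.231,.064)}.items(): print(k,proj(c,P).round(0))
E
```

```text
t 33.17 at [0.5884 0.2313 0.1976] rot [-3.141e+00 -1.000e-03 -2.842e+00] w 0.0938 ff 0.0
calls 1 total [-0.005 -0.004  0.796] per [-0.005 -0.004  0.796] turn [-0.    -0.    -0.001]
calls 1 total [ 0.   -0.    0.72] per [ 0.   -0.    0.72] turn [0. 0. 0.]
axis [257. 187.]
gr [257. 188.]
```

View pics/w8.png

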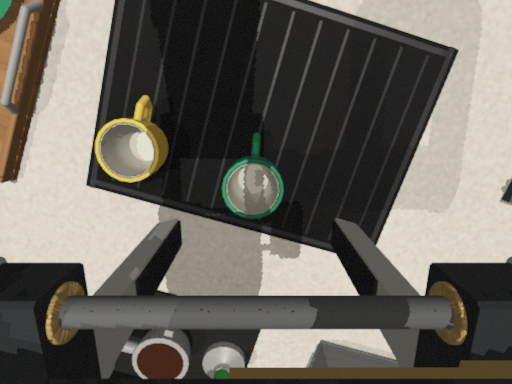

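>>> servo_tool(plan=[[0, -0.03, 0.2, 0, 0, 0, 94], [0, -0.03, 0.5, 0, 0, 0, 94], [0, -0.03, 0.796, 0, 0, 0, 94]])

```text
time: 33.47
tool_pos: [0.5904, 0.2269, 0.1192]
ee_rot: [-3.141, 0.004, -2.844]
wrist_force: [0.5, -0.0, -1.1]
width: 0.0936
finger_force: 0.0
```

>>> servo_tool(plan=[[0, 0, 0.2, 0, 0, 0, 94], [0, 0, 0.4, 0, 0, 0, 94], [0, 0, 0.6, 0, 0, 0, 94], [0, 0, 0.72, 0, 0, 0, 94], [0, 0, 0.72, 0, 0, 0, 94], [0, 0, 0.72, 0, 0, 0, 75], [0, 0, 0.72, 0, 0, 0, 55], [0, 0, 0.72, 0, 0, 0, 30], [0, 0, 0.72, 0, 0, 0, 20], [0, 0, 0.72, 0, 0, 0, 20], [0, 0, 0.72, 0, 0, 0, 20]])

```text
time: 34.38
tool_pos: [0.5902, 0.2287, 0.0474]
ee_rot: [-3.141, 0.002, -2.841]
wrist_force: [0.6, -0.8, 1.8]
width: 0.0602
finger_force: 29.8
```

```bash
python3 go.py "[(.589,.228,.19,-2.84),(.477,-.105,.19,3.14159)]"
```

```text
t 34.38 at [0.5902 0.2287 0.0474] rot [-3.141e+00  2.000e-03 -2.841e+00] w 0.0602 ff 29.8
calls 2 total [ 0.01  -0.004 -1.426] per [ 0.005 -0.002 -0.713] turn [-0.     0.001 -0.   ]
calls 3 total [ 2.059 -2.847 -0.   ] per [ 0.686 -0.949 -0.   ] turn [ 0.    -0.     0.192]
```

>>> servo_tool(plan=[[0, 0, -0.1, 0, 0, 0, 20], [0, 0, -0.3, 0, 0, 0, 20], [0, 0, -0.52, 0, 0, 0, 20], [0, 0, -0.713, 0, 0, 0, 20]])

```text
time: 34.72
tool_pos: [0.5892, 0.2288, 0.1188]
ee_rot: [3.141, -0.001, -2.841]
wrist_force: [0.6, 0.9, -0.3]
width: 0.0598
finger_force: 29.8
```

>>> servo_tool(plan=[[0, 0, -0.22, 0, 0, 0, 20], [0, 0, -0.44, 0, 0, 0, 20], [0, 0, -0.62, 0, 0, 0, 20], [0, 0, -0.713, 0, 0, 0, 20]])

```text
time: 35.05
tool_pos: [0.5903, 0.2291, 0.1926]
ee_rot: [3.141, 0.005, -2.841]
wrist_force: [-0.3, 0.4, -1.3]
width: 0.0601
finger_force: 29.8
```

>>> servo_tool(plan=[[0.1, -0.14, 0, 0, 0, 0, 20], [0.27, -0.37, 0, 0, 0, 0, 20], [0.48, -0.66, 0, 0, 0, 0, 20], [0.686, -0.949, 0, 0, 0, 0, 20]])

```text
time: 35.38
tool_pos: [0.551, 0.1171, 0.1882]
ee_rot: [3.141, -0.001, -2.839]
wrist_force: [0.3, -0.2, -1.5]
width: 0.0601
finger_force: 29.8
```

>>> servo_tool(plan=[[0.2, -0.28, 0, 0, 0, 0, 20], [0.41, -0.57, 0, 0, 0, 0, 20], [0.62, -0.85, 0, 0, 0, 0, 20], [0.686, -0.949, 0, 0, 0, 0, 20]])

```text
time: 35.72
tool_pos: [0.5127, 0.0032, 0.1886]
ee_rot: [-3.14, -0.002, -2.844]
wrist_force: [0.1, 0.7, -1.5]
width: 0.06
finger_force: 29.8
```

>>> servo_tool(plan=[[0.19, -0.26, 0, 0, 0, 0.05, 20], [0.38, -0.53, 0, 0, 0, 0.1, 20], [0.55, -0.76, 0, 0, 0, 0.15, 20], [0.65, -0.9, 0, 0, 0, 0.192, 20], [0.686, -0.949, 0, 0, 0, 0.192, 20], [0.686, -0.949, 0, 0, 0, 0.192, 20], [0.686, -0.949, 0, 0, 0, 0.192, 20]])

```text
time: 36.3
tool_pos: [0.4775, -0.1034, 0.1887]
ee_rot: [3.14, 0.0, -3.141]
wrist_force: [-0.0, 0.6, -1.2]
width: 0.0599
finger_force: 29.8
```

>>> servo_tool(plan=[[0, 0, 0.1, 0, 0, 0, 20], [0, 0, 0.3, 0, 0, 0, 20], [0, 0, 0.5, 0, 0, 0, 20], [0, 0, 0.6, 0, 0, 0, 20], [0, 0, 0.6, 0, 0, 0, 20], [0, 0, 0.6, 0, 0, 0, 20]])

```text
time: 36.8
tool_pos: [0.4771, -0.1033, 0.1282]
ee_rot: [3.141, -0.002, -3.141]
wrist_force: [0.0, 0.4, -1.6]
width: 0.0602
finger_force: 29.8
```

```bash
python3 go.py "[(.477,-.105,.0625,3.14159),(.477,-.105,.0554,3.14159)]"
```

```text
t 36.8 at [ 0.4771 -0.1033  0.1282] rot [ 3.141e+00 -2.000e-03 -3.141e+00] w 0.0602 ff 29.8
calls 1 total [-0.    -0.017  0.657] per [-0.    -0.017  0.657] turn [ 0.001 -0.001  0.   ]
calls 1 total [ 0.    -0.     0.071] per [ 0.    -0.     0.071] turn [0. 0. 0.]
```

>>> servo_tool(plan=[[0, -0.017, 0.18, 0, 0, 0, 20], [0, -0.017, 0.36, 0, 0, 0, 20], [0, -0.017, 0.52, 0, 0, 0, 20], [0, -0.017, 0.62, 0, 0, 0, 20], [0, -0.017, 0.67, 0, 0, 0, 20], [0, -0.017, 0.67, 0, 0, 0, 20], [0, -0.017, 0.67, 0, 0, 0, 20]])

```text
time: 37.38
tool_pos: [0.478, -0.1061, 0.0628]
ee_rot: [-3.141, 0.001, 3.141]
wrist_force: [-0.2, 0.4, -1.8]
width: 0.0598
finger_force: 29.8
```

>>> servo_tool(plan=[[0, 0, 0.012, 0, 0, 0, 20], [0, 0, 0.024, 0, 0, 0, 20], [0, 0, 0.036, 0, 0, 0, 20], [0, 0, 0.048, 0, 0, 0, 20], [0, 0, 0.06, 0, 0, 0, 20], [0, 0, 0.066, 0, 0, 0, 20], [0, 0, 0.066, 0, 0, 0, 20], [0, 0, 0.066, 0, 0, 0, 20]])

```text
time: 38.05
tool_pos: [0.4773, -0.1059, 0.0554]
ee_rot: [3.142, 0.0, 3.141]
wrist_force: [-0.4, -0.2, 0.3]
width: 0.0599
finger_force: 29.8
```

>>> servo_tool(plan=[[0, 0, 0, 0, 0, 0, 63], [0, 0, 0, 0, 0, 0, 67], [0, 0, 0, 0, 0, 0, 71], [0, 0, 0, 0, 0, 0, 74], [0, 0, 0, 0, 0, 0, 74], [0, 0, -0.2, 0, 0, 0, 74], [0, 0, -0.5, 0, 0, 0, 74], [0, 0, -0.8, 0, 0, 0, 74], [0, 0, -1, 0, 0, 0, 74]])

```text
time: 38.8
tool_pos: [0.4781, -0.1062, 0.1582]
ee_rot: [-3.141, 0.003, 3.141]
wrist_force: [1.1, -0.5, 0.7]
width: 0.074
finger_force: 0.0
```

>>> servo_tool(plan=[[-0.2, -0.2, -0.2, 0, 0, 0, 74], [-0.4, -0.4, -0.4, 0, 0, 0, 74], [-0.6, -0.6, -0.6, 0, 0, 0, 74], [-0.8, -0.8, -0.8, 0, 0, 0, 74], [-0.95, -0.95, -0.95, 0, 0, 0, 74], [-0.95, -0.95, -0.95, 0, 0, 0, 74], [-0.95, -0.95, -0.95, 0, 0, 0, 74], [-0.95, -0.95, -0.95, 0, 0, 0, 74]])

```text
time: 39.47
tool_pos: [0.5714, -0.2003, 0.249]
ee_rot: [3.14, -0.002, 3.141]
wrist_force: [0.2, 0.1, -1.3]
width: 0.0742
finger_force: 0.0
```

```bash
python3 - <<'E'
from h import *
a=robot.snapshot("wrist");b=robot.snapshot("scene");c=cam("wrist");print(robot.get_obs()["tool_pos"])
top=b[90:270,110:330]
cv2.imwrite("pics/fin.png",np.vstack([a[:,:,::-1][:280],cv2.resize(top[:,:,::-1],(512,300))]) )
for k,P in {"or":(.4575,-.3,.072),"gr":(.477,-.105,.072),"pot":(.467,-.2025,.068),"jug":(.567,-.310,.086),"shk":(.5877,-.112,.088)}.items(): print(k,proj(c,P).round(0))
E
```

```text
[ 0.57105459 -0.19983816  0.24893395]
or [160.  71.]
gr [346.  91.]
pot [254.  81.]
jug [155. 177.]
shk [337. 196.]
```

View pics/fin.png

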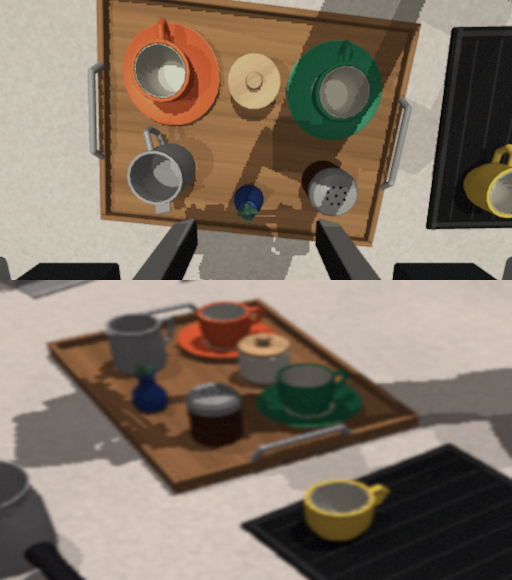

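```bash
python3 -c "
from h import *
print(robot.close_job())"
```

```text
the job is handed in; nothing more can be done
None
```

The tray is laid and the job was handed in at about 40 s. The last pictures show both cups centred on their saucers, the sugar pot midway between them, and the jug and shaker behind their saucers; no verdict came back.

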